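Park the snap tray under the bench shelf

TASK

Stand the yellow-banded snap die in the black square pocket of the orange tray, let go of it, then slide the tray along the table, without lifting it, in between the guide strips under the low grey shelf until it meets the hidden friction buffer and has gently pressed that back by about 5 mm (never 10 mm or more). Neither the tray nor the die may knock the shelf or be jammed against the guides. Let go with the die still standing in its pocket, and leave everything else where it is.

Things in the scene. Friction and masses are not known exactly. Their poses are not given: they have to be found in the camera images.
- die_yellow_center (a point): Steel cylinder (snap-setting die) with a fluorescent yellow band and yellow top, diameter 34 mm, height 46 mm, about 0.2 kg, standing on the table. The point is its centre, 23 mm above its foot; z is its axis, up.
- die_black_center (a point): Same kind of die with a black band and black top: not wanted, leave it alone. The point is its centre, 23 mm above its foot. The two dies swap places.
- tray: Loose orange tray, about 0.4 kg. Floor plate 190 mm long (x) x 110 mm wide (y), 4 mm thick. Origin: centre of its underside; +x points to the leading end that goes under the shelf first. Low walls 14 mm high round x = -25..+95 mm. A black upright grip tab stands at x = -70 mm. A square black pocket is at x = +55 mm. It drags on the table with some 3 to 5 N when loaded, more if it is pressed down.
- tray_tab (a point): Middle of the black upright grip tab of the tray: 10 mm thick along the tray's x, 60 mm wide along its y, its top 60 mm above the table. The point lies 45 mm above the tray's underside. The deck beside the tab is only 4 mm high: 40 mm clear towards the walls, 20 mm the other way and then the table. Axes as the tray's. The tab stays outside the shelf, over 50 mm in front of its lip.
- tray_pocket (a point): Centre of the floor of the pocket in the tray: 40 x 40 mm inside, open above, its floor 4 mm above the tray's underside, its 5 mm thick rim 12 mm above the tray's underside. A die standing on this floor has its top 50 mm above the table and clears the shelf by 7 mm; on the rim it would strike the shelf. Axes as the tray's.
- tray_lead (a point): Middle of the tray's leading edge, at its underside, 95 mm from the tray's origin along +x. Axes as the tray's.
- shelf: Fixed low grey bench shelf with a yellow front lip. Origin: on the table straight below the middle of the front lip; +x points inwards under the shelf, the way the tray must go; y along the lip. Board 300 mm wide (y), 220 mm deep (x = 0..220 mm), underside 57 mm and top 71 mm above the table; side panels at y = -142 and +142 mm. A speaker and a carton up to 140 mm high stand on it, all farther in than x = 140 mm.
- guides: Two fixed aluminium guide strips, 18 mm high, on the table under the shelf, same origin and axes as the shelf. They leave a straight channel 116 mm wide centred on y = 0 from x = 23 to 187 mm; their flared mouth begins 13 mm in front of the lip, 135 mm wide there.
- buffer (a joint): Black rubber-faced friction buffer at the far end of the channel, hidden under the shelf. The value is how far it has been pressed back: 0 at the start, positive inwards (m), travel 22 mm. It yields at about 6 N beyond the tray's own drag, and stays where it is pushed. Its face lies somewhere 70 to 100 mm behind the lip, different every time and not told: feel for it. When pressed, the yellow ball on its tail behind the shelf moves out with it.
- jar: Jar with a black cap, 60 mm across, 75 mm high, on the table: leave alone. Origin: centre of its underside.
- phone: Black phone 150 x 72 x 9 mm, on the table: leave alone. Origin: centre of its underside.
- whetstone: Terracotta-coloured sharpening stone 150 x 50 x 25 mm, on the table: leave alone. Origin: centre of its underside.
- pot: White cup, 76 mm across, 90 mm high, on the table: leave alone. Origin: centre of its underside.
Things that resemble listed ones, but are neither listed nor needed, are in the scene too. There is more than one size of the tray; the one meant has the size given above.

How it is judged:
By the outcome, as a careful person would: the job done as asked, in the order asked, and still so for the second after the job is handed in, with the robot touching nothing.
It also fails if it takes over 72 s, if anything falls off the work surface, if the arm or the gripper's body presses on something with over 40 N, if the wrist force passes 120 N, or if a joint passes its speed limit or range.

ROBOT

A 6-joint arm with a two-finger parallel gripper is mounted at the origin on the work surface. World frame = base frame: x ahead of the robot, y to its left, z up, the work surface at z = 0. Lengths are in m, angles in rad, forces in N, time in s.
With the tool pointing down it reaches from about 0.275 to 0.975 m from the base axis. Payload 8.4 kg.
Tool frame: the origin (TCP) lies at the centre of the arm's flange, where the gripper is bolted on; the fingertips stand 190 mm ahead of it and the grasp point (between the pads) lies 171 mm ahead of it; y points along the fingers, x is the direction in which the jaws open and shut, and the axes are right-handed (so a half turn about y gives the same grasp; the last joint's range is limited). The gripper opens to 92 mm and grips with 3 to 60 N. Pads are 20 mm wide; open, the fingers measure 128 mm over their backs; the gripper's body (75 mm by 189 mm) begins 69 mm behind the grasp point.
Start: joints at [1.263, 0.353, 1.633, -0, 1.155, -0.002], TCP at [0.188, 0.596, 0.405] pointing down, gripper open.
Joint ranges: [-2.63, 2.63], [-0.92, 2.1], [0.06, 2.66], [-1.3, 4.44], [0, 2.69], [-3.02, 3.02]. Speed limits (rad/s): [2.22, 2.22, 2.79, 3.14, 3.14, 3.14].

INTERFACE

Orientations are given as a unit quaternion [w, x, y, z].
In Python, from workcell import readout, read_camera, robot gives the robot as it stands. The module is installed in compiled form; this text tells all that it offers.
- The arm moves only by the tool send_rows, never from a script. Its argument "targets" is a list of rows, each a list of 3 entries, a list of its own where there are three numbers: the shift along the tool's x, y, z in m, then the turn about the tool's y in degrees, then the opening, from 0 (shut) to 1 (fully open). In form: [[[x, y, z], yaw, hand], ...]. A call has 1 to 10 rows; each row is the pose to reach, as a shift and turn from the pose commanded when the call began, along the tool's axes at that moment; what a row does not reach only later rows make up. A row lasts 1/8 s, in which the tool goes at most 62.5 mm and 10.7 degrees, less where a joint would pass 70% of its speed; a pose out of reach is approached as far as the arm can. A call with a gripper value outside its range is refused whole. The fingers move at their own pace and stop on an object; "newtons" is the grip in N (left out, the last holds). Time passes only in rows, so rows that repeat a pose let the fingers close. It gives the time, the measured TCP pose, the force and the opening at its end, in the units of the state.
- readout.get_state(): the state, without advancing time (a new reading comes with each control period).
- read_camera(name): name is "side" or "top" or "wrist"; returns a dict with "color" (480x640x3 uint8, red, green, blue), "z_map" (480x640 float32, m along the optical axis (not along the pixel's ray), 0 where there is no reading), "fx", "fy", "cx", "cy" (pixels), "rvec" (rotation vector, rad) and "tvec" (3), from world to camera coordinates, as OpenCV has them. Camera axes: x right, y down, z forward; pixel columns grow to the right and rows downward; lengths in m; the calibration is good to about 2 mm. A picture is of the moment at which its call begins.
- robot.close_job(): hands the job in, once; it reports no verdict.
The state is a dict: "clock": time; "joint_pos": joint angles; "dq": joint speeds; "joint_torque": joint torques, N m; "tcp_pos": TCP position; "ee_rot": TCP orientation; "force": force on the tool from outside, world axes, zero at the start; "wrist_torque": the same for the moment, N m; "gripper_width": opening from 0.0 (shut) to 1.0 (fully open).
Only numpy, scipy, OpenCV 4.12 (cv2) and the standard library are available. Lean on these libraries where they do the work, as an engineer would, in place of code of your own. Each camera call takes 0.05 s, during which the arm holds its last target.

## Working session

There is one attempt and no reset: what is moved stays moved. The work goes in short steps, Python scripts to look and compute and a tool call to move; the robot and the scene stay as the last step left them, time stands still between calls to the robot, and variables do not carry over. Pictures are saved under pics/ and viewed, and the job is handed in when it is done.

Besides the shell and the picture viewer there is one more tool, called after "Call:" in YAML: its name, and indented under it one key for each argument. send_rows: Moves the arm, as the interface text tells. Its arguments: {"type":"object","properties":{"targets":{"type":"array","items":{"type":"array"}},"newtons":{"type":"number"}},"required":["targets"]}

```bash
mkdir -p pics; cat > h.py <<'E'
import numpy as np, cv2
from workcell import readout, read_camera, robot
def cam(n):
    d=read_camera(n); d['R']=cv2.Rodrigues(np.array(d['rvec'],float))[0]; d['t']=np.array(d['tvec'],float).ravel(); return d
def save(d,f): cv2.imwrite('pics/'+f+'.png',d['color'][:,:,::-1])
def ray(d,u,v,z):
    r=d['R'].T@np.array([(u-d['cx'])/d['fx'],(v-d['cy'])/d['fy'],1.]); c=-d['R'].T@d['t']
    return c+r*(z-c[2])/r[2]
def cloud(d):
    v,u=np.mgrid[0:480,0:640]; z=d['z_map']
    p=np.stack([(u-d['cx'])/d['fx']*z,(v-d['cy'])/d['fy']*z,z],-1)
    return (p-d['t'])@d['R']
def proj(d,p):
    q=d['R']@np.array(p,float)+d['t']; return q[0]/q[2]*d['fx']+d['cx'],q[1]/q[2]*d['fy']+d['cy']
E
python3 - <<'E'
from h import *
for n in('side','top','wrist'):
    d=cam(n); save(d,n+'0'); np.savez(n+'0.npz',**{k:d[k] for k in d}); print(n,-d['R'].T@d['t'],d['R'][2],d['fx'])
print(readout.get_state())
E
```

```text
side [0.452505   1.05495531 0.5608236 ] [ 0.04069605 -0.8719137  -0.4879655 ] 571.7010983472213
top [0.44453227 0.14733007 1.16493235] [ 0.06839289  0.01667646 -0.99751908] 601.9130326404284
wrist [0.12486929 0.61480406 0.38448986] [ 0.22591848 -0.07278372 -0.97142337] 391.623874611014
{'clock': 0.15, 'joint_pos': array([ 1.26259996e+00,  3.53505844e-01,  1.63394570e+00,  1.19697959e-05,
        1.15518961e+00, -2.41342452e-03]), 'dq': array([ 1.98467496e-05, -2.23626876e-03, -2.68212316e-03,  1.02714622e-03,
       -7.19067584e-04,  1.60750980e-03]), 'joint_torque': array([-1.42352666e-03, -5.94207180e+01, -3.34469318e+01,  6.95419614e-02,
        2.04096094e-02, -1.00977643e-04]), 'tcp_pos': array([0.18810477, 0.5958438 , 0.40413309]), 'ee_rot': array([-0.57010131,  0.57053191,  0.41771594, -0.41831953]), 'force': array([0.51964942, 0.10835286, 0.13146129]), 'wrist_torque': array([ 0.02387326,  0.03354342, -0.07117727]), 'gripper_width': 1.0025084019198485}
```

View pics/top0.png

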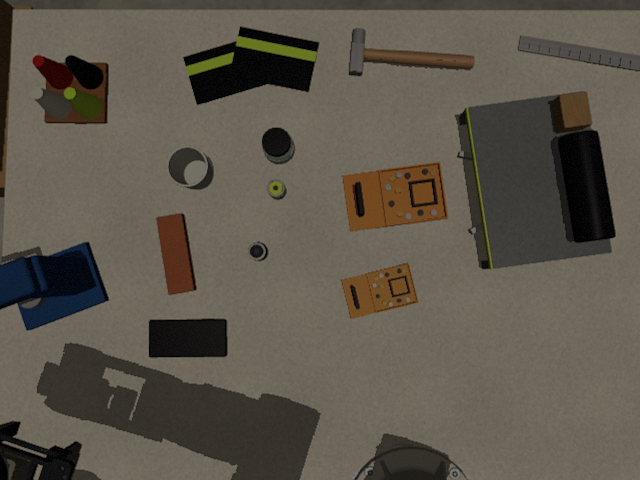

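View pics/side0.png

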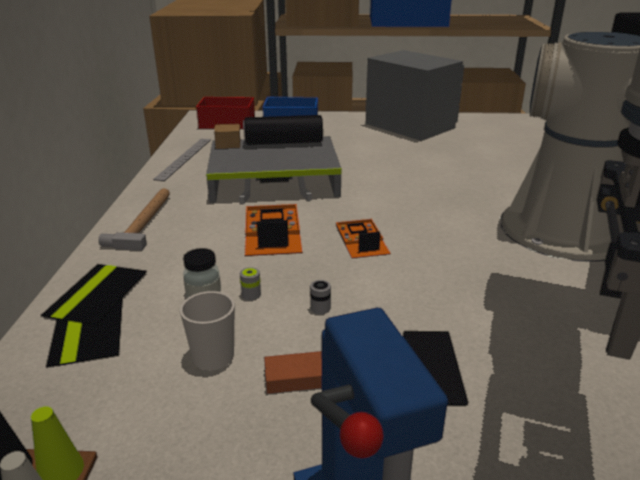

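View pics/wrist0.png

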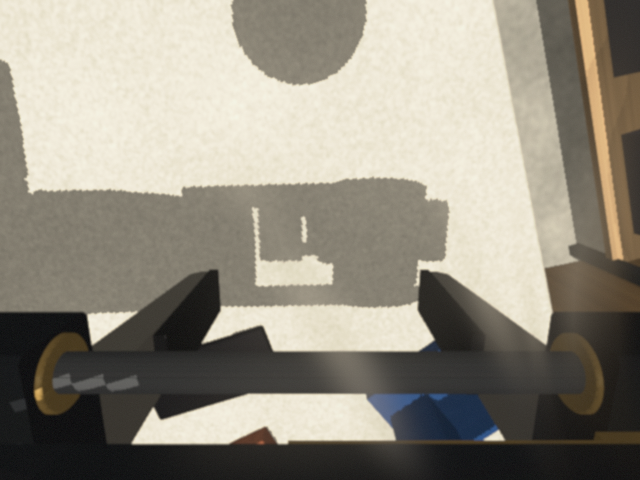

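```bash
python3 - <<'E'
from scipy.spatial.transform import Rotation as R
print(R.from_quat([0.57053191,0.41771594,-0.41831953,-0.57010131]).as_matrix().round(3))
E
```

```text
[[ 0.301 -0.    -0.954]
 [ 0.954 -0.001  0.301]
 [-0.001 -1.     0.   ]]
```

The top view shows the yellow die at (276,188), black die (257,251), two orange trays (large at ~(395,196), small at ~(380,290)), and the shelf lip running (462,110)–(488,266). Now I'll measure them.

```bash
cat > m.py <<'E'
from h import *
def inpoly(*a): pass
def measure(d,verbose=True):
    im=cv2.cvtColor(d['color'],cv2.COLOR_RGB2HSV); P=cloud(d)
    o=cv2.inRange(im,(5,120,60),(18,255,255))
    o=cv2.morphologyEx(o,cv2.MORPH_CLOSE,np.ones((25,25)))
    n,l,s,c=cv2.connectedComponentsWithStats(o)
    for i in range(1,n):
        if s[i,4]<1500: continue
        cs,_=cv2.findContours((l==i).astype(np.uint8),0,2)
        k=max(cs,key=cv2.contourArea); r=cv2.boxPoints(cv2.minAreaRect(k))
        for z in(0.004,.014):
            q=np.array([ray(d,*p,z)[:2] for p in r])
            print('orange',z,s[i,:4],q.round(4).tolist(),np.linalg.norm(q-np.roll(q,1,0),axis=1).round(4),q.mean(0).round(4))
if __name__=='__main__':
    d=cam('top'); P=cloud(d); measure(d)
    print('table z',P[300:310,100:110,2].mean())
    im=cv2.cvtColor(d['color'],cv2.COLOR_RGB2HSV)
    y=cv2.inRange(im,(25,120,80),(40,255,255)); n,l,s,c=cv2.connectedComponentsWithStats(y)
    for i in range(1,n):
        if s[i,4]>15:
            m=l==i; print('yel',s[i],c[i].round(1),'z',np.percentile(P[m][:,2],[5,50,95]).round(3),'xy@46',ray(d,*c[i],.046).round(4))
    # shelf top points
    m=(np.abs(P[...,2]-.071)<.006); n,l,s,c=cv2.connectedComponentsWithStats(m.astype(np.uint8))
    for i in range(1,n):
        if s[i,4]>1000:
            cs,_=cv2.findContours((l==i).astype(np.uint8),0,2); r=cv2.boxPoints(cv2.minAreaRect(max(cs,key=cv2.contourArea)))
            print('shelf?',s[i],[ray(d,*p,.071)[:2].round(4).tolist() for p in r])
    # blackdie circle: high points
    for (u,v) in((276,188),(257,251)):
        w=P[v-14:v+15,u-14:u+15].reshape(-1,3); t=w[(w[:,2]>.040)&(w[:,2]<.055)]
        print('die',len(t),t.mean(0).round(4),(t.max(0)-t.min(0)).round(4))
    # tab
    w=P[170:225,348:370].reshape(-1,3); t=w[(w[:,2]>.05)&(w[:,2]<.07)]
    print('tab',len(t),t.mean(0).round(4)); 
    r=cv2.minAreaRect(t[:,:2].astype(np.float32)*1000); print(r)
E
python3 m.py
python3 - <<'E'
import cv2
im=cv2.imread('pics/top0.png')[130:280,330:510]
cv2.imwrite('pics/crop0.png',cv2.resize(im,None,fx=4,fy=4,interpolation=cv2.INTER_CUBIC))
E
```

```text
orange 0.004 [45 63 61 59] [[0.8621, 0.7268], [0.8625, 0.6068], [0.7457, 0.6028], [0.7451, 0.722]] [0.1171 0.12   0.1169 0.1192] [0.8038 0.6646]
orange 0.014 [45 63 61 59] [[0.8585, 0.7218], [0.8589, 0.6029], [0.7431, 0.5989], [0.7425, 0.717]] [0.1161 0.119  0.1159 0.1181] [0.8007 0.6602]
orange 0.004 [342 162 106  69] [[0.6422, 0.1355], [0.6692, -0.0556], [0.5592, -0.0697], [0.5322, 0.1201]] [0.111  0.193  0.1109 0.1917] [0.6007 0.0326]
orange 0.014 [342 162 106  69] [[0.6405, 0.1356], [0.6672, -0.0539], [0.5582, -0.0678], [0.5315, 0.1204]] [0.1101 0.1914 0.1099 0.1901] [0.5993 0.0336]
orange 0.004 [157 214  37  80] [[0.5559, 0.4969], [0.5643, 0.4472], [0.4157, 0.4194], [0.4073, 0.4686]] [0.1513 0.0503 0.1513 0.0499] [0.4858 0.458 ]
orange 0.014 [157 214  37  80] [[0.555, 0.4939], [0.5633, 0.4447], [0.4159, 0.4171], [0.4076, 0.4658]] [0.15   0.0499 0.15   0.0494] [0.4854 0.4554]
orange 0.004 [341 264  77  55] [[0.4393, 0.136], [0.4719, 0.0065], [0.3966, -0.0117], [0.3642, 0.1171]] [0.0774 0.1335 0.0774 0.1329] [0.418 0.062]
orange 0.014 [341 264  77  55] [[0.4393, 0.1361], [0.4716, 
[... 232 characters left out ...]
 475] [209.7  63.7] z [0.001 0.005 0.009] xy@46 [0.8467 0.3893 0.046 ]
yel [ 64  87  12  12 117] [69.4 92.6] z [0.099 0.102 0.105] xy@46 [0.7894 0.6566 0.046 ]
yel [466 108  27 161 295] [479.  187.8] z [0.066 0.07  0.074] xy@46 [ 0.6118 -0.1202  0.046 ]
yel [269 182  13  12 112] [275.1 187.5] z [0.043 0.046 0.05 ] xy@46 [0.6097 0.2608 0.046 ]
shelf? [  465    94   147   174 14595] [[0.7579, -0.0892], [0.794, -0.3128], [0.4942, -0.3517], [0.4584, -0.1324]]
die 255 [0.61   0.2599 0.0461] [0.0328 0.0327 0.0115]
die 259 [0.4911 0.2936 0.046 ] [0.0318 0.0321 0.0103]
tab 181 [0.5899 0.1024 0.0591]
((590.2608642578125, 102.27135467529297), (58.85070037841797, 10.147161483764648), 7.888969421386719)
```

View pics/crop0.png

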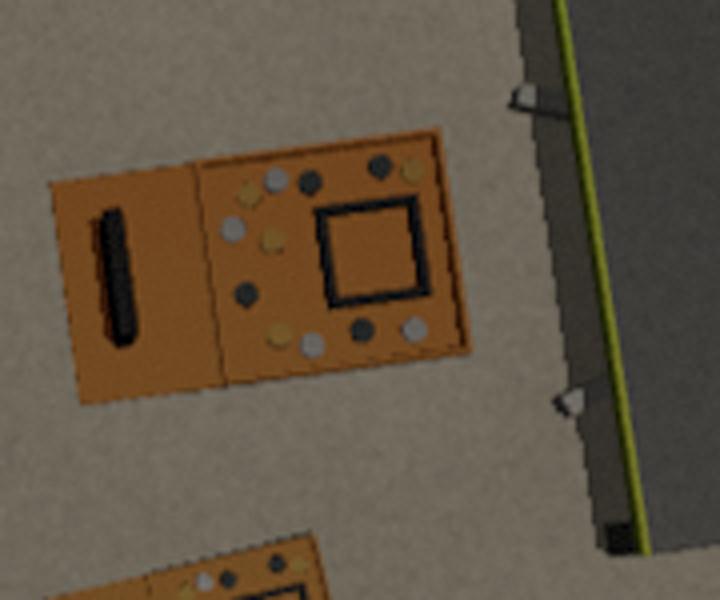

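```bash
python3 - <<'E'
from h import *
d=cam('top'); im=cv2.cvtColor(d['color'],cv2.COLOR_RGB2HSV)
y=cv2.inRange(im,(25,100,60),(40,255,255)); y[:,:450]=0;y[:,500:]=0
v,u=np.nonzero(y)
q=np.array([ray(d,a,b,.071)[:2] for a,b in zip(u,v)])
x0,y0=q.mean(0); vx,vy,cx,cy=cv2.fitLine(q.astype(np.float32),2,0,.01,.01).ravel()
print('lip top z=.071: ang',np.degrees(np.arctan2(vy,vx)),cx,cy); e=np.array([vx,vy])
s=(q-[cx,cy])@e; t=(q-[cx,cy])@np.array([-vy,vx]);print(s.min(),s.max(),t.min(),t.max(), 'mid',[cx,cy]+e*(s.min()+s.max())/2)
# sheet plane edges shelf: side view lip
d2=cam('side'); im=cv2.cvtColor(d2['color'],cv2.COLOR_RGB2HSV)
y=cv2.inRange(im,(25,100,60),(40,255,255)); y[:150]=0;y[190:]=0; y[:,:190]=0;y[:,360:]=0
v,u=np.nonzero(y); print(u.min(),u.max(),v.min(),v.max())
for a in(u.min(),u.max()):
    b=v[u==a].mean(); print(ray(d2,a,b,.064))
# pocket in top
g=cv2.cvtColor(d['color'],cv2.COLOR_RGB2GRAY); m=(g<45).astype(np.uint8)
n,l,s,c=cv2.connectedComponentsWithStats(m[150:240,380:450])
for i in range(1,n):
    if s[i,4]>60:
        cs,_=cv2.findContours((l==i).astype(np.uint8),0,2);r=cv2.minAreaRect(max(cs,key=cv2.contourArea)); cc=np.array(r[0])+[380,150]
        print('pocket',s[i],r,ray(d,*cc,.012))
# yellow die circle from blob: top disc edge
P=cloud(d)
for (uu,vv) in((276,188),):
    w=P[vv-14:vv+15,uu-14:uu+15].reshape(-1,3); t=w[(w[:,2]>.040)]; print(cv2.minEnclosingCircle(t[:,:2].astype(np.float32)*1000))
u_,v_=[int(k) for k in proj(d2,[.61,.26,.04])]; print(u_,v_)
cv2.imwrite('pics/sidecrop0.png',cv2.resize(d2['color'][130:330,180:400,::-1],None,fx=3.5,fy=3,interpolation=cv2.INTER_CUBIC))
E
```

```text
lip top z=.071: ang 8.264929 0.60895073 -0.11384769
-0.14855616639482686 0.1502944720331172 -0.0022721642159865873 0.002729135877940552 mid [ 0.60981086 -0.11372275]
206 341 168 179
[ 0.75738745 -0.1006548   0.064     ]
[ 0.45995388 -0.14475509  0.064     ]
pocket [ 28  29  30  28 257] ((42.56999206542969, 42.48999786376953), (25.73868751525879, 26.16295051574707), 81.8698959350586) [ 0.60699253 -0.02006799  0.012     ]
((534.903076171875, 206.96905517578125), 108.27607727050781)
247 274
```

View pics/sidecrop0.png

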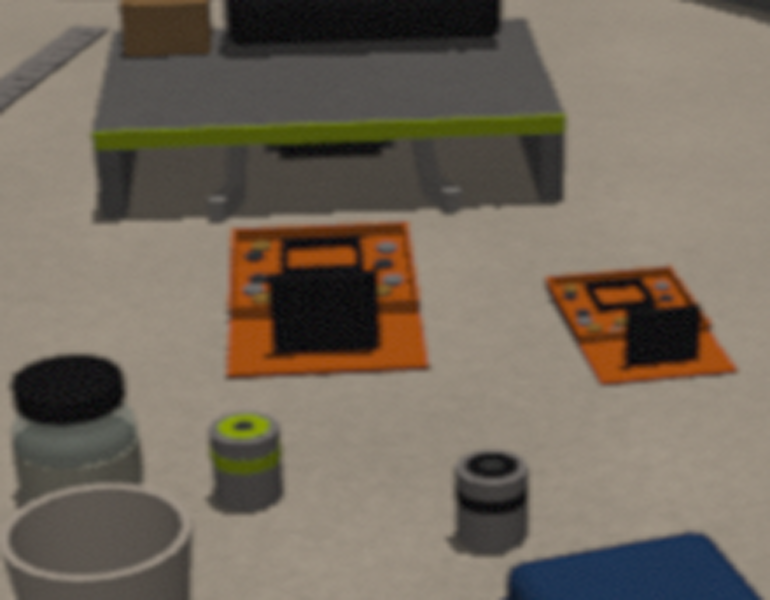

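The side view confirms the layout: the yellow die (crop (245,460)) stands beside the jar, with the large tray roughly in line with the shelf. The large tray measures 190x110, heading -82°. The die is at (0.610, 0.260), and the pocket is at (0.607, -0.021). I'll move to hover over the die.

Call:
send_rows:
  targets:
    - [[-0.012,0,-0.03],-3,1]
    - [[-0.03,0,-0.08],-8,1]
    - [[-0.053,0,-0.138],-14,1]
    - [[-0.075,0,-0.195],-20,1]
    - [[-0.096,0,-0.25],-25.6,1]
    - [[-0.118,0,-0.308],-25.6,1]
    - [[-0.14,0.01,-0.365],-25.6,1]
    - [[-0.162,0.03,-0.422],-25.6,1]
    - [[-0.18,0.06,-0.47],-25.6,1]
    - [[-0.1931,0.1,-0.5035],-25.6,1]
  newtons: 30

```text
clock: 1.55
tcp_pos: [0.6123, 0.2586, 0.3046]
ee_rot: [-0.463, 0.464, 0.534, -0.533]
force: [-0.7, 0.5, -0.3]
gripper_width: 1.0
```

Call:
send_rows:
  targets:
    - [[0,0,0],0,1]
    - [[0,0,0],0,1]

```text
clock: 1.8
tcp_pos: [0.61, 0.2607, 0.3052]
ee_rot: [-0.464, 0.463, 0.534, -0.534]
force: [-0.4, 0.5, 0.7]
gripper_width: 1.0
```

```bash
cat >> h.py <<'E'
from scipy.spatial.transform import Rotation as Ro
def st():
    s=readout.get_state(); q=s['ee_rot']; R=Ro.from_quat([q[1],q[2],q[3],q[0]]).as_matrix()
    return s,R
def shift(target,R,p): return R.T@(np.array(target)-p)
def show(s,R): print('t',round(s['clock'],2),'tcp',s['tcp_pos'].round(4),'jaw ang',np.degrees(np.arctan2(R[1,0],R[0,0])).round(2),'F',s['force'].round(2),'M',s['wrist_torque'].round(2),'w',round(s['gripper_width'],3)); print('tooly',R[:,1].round(4))
E
python3 - <<'E'
from h import *
s,R=st(); show(s,R)
d=cam('wrist'); save(d,'w1'); P=cloud(d)
t=P[(P[...,2]>.040)&(P[...,2]<.052)&(np.abs(P[...,0]-.61)<.03)&(np.abs(P[...,1]-.26)<.03)]
print(len(t),t.mean(0),cv2.minEnclosingCircle(t[:,:2].astype(np.float32)*1000))
d=cam('top'); save(d,'t1')
E
```

```text
t 1.8 tcp [0.61   0.2607 0.3052] jaw ang 98.06 F [-0.37  0.53  0.72] M [ 0.04 -0.03  0.03] w 1.0
tooly [-2.e-04  3.e-04 -1.e+00]
2172 [0.60670765 0.25835591 0.04658122] ((607.5978393554688, 258.419189453125), 17.001047134399414)
```

View pics/w1.png

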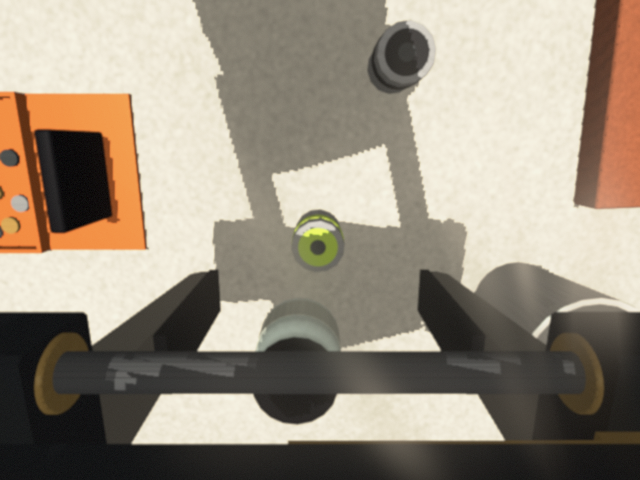

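Wrist view: the yellow die is at (318,240), between the open fingers. Its circle fit (radius 17.0 mm) agrees with the top camera to about 2 mm. I'll descend and grip.

Call:
send_rows:
  targets:
    - [[-0.0015,0.02,0.0015],0,1]
    - [[-0.0015,0.05,0.0015],0,1]
    - [[-0.0015,0.075,0.0015],0,1]
    - [[-0.0015,0.09,0.0015],0,1]
    - [[-0.0015,0.098,0.0015],0,1]
    - [[-0.0015,0.098,0.0015],0,1]
    - [[-0.0015,0.098,0.0015],0,0.5]
    - [[-0.0015,0.098,0.0015],0,0.3]
    - [[-0.0015,0.098,0.0015],0,0.3]
    - [[-0.0015,0.098,0.0015],0,0.3]
  newtons: 25

```text
clock: 3.15
tcp_pos: [0.6089, 0.2586, 0.2069]
ee_rot: [-0.463, 0.464, 0.534, -0.534]
force: [-0.5, 0.5, -0.2]
gripper_width: 0.587
```

Call:
send_rows:
  targets:
    - [[0,0,0],0,0.3]
    - [[0,0,0],0,0.3]
    - [[0,0,0],0,0.3]
    - [[0,0,0],0,0.3]

```text
clock: 3.65
tcp_pos: [0.6089, 0.2587, 0.2067]
ee_rot: [-0.464, 0.464, 0.534, -0.534]
force: [-0.7, 0.6, 0.2]
gripper_width: 0.367
```

```bash
python3 - <<'E'
from h import *
s,R=st(); show(s,R)
E
```

```text
t 3.65 tcp [0.6089 0.2587 0.2067] jaw ang 98.08 F [-0.67  0.61  0.24] M [ 0.14  0.03 -0.02] w 0.367
tooly [-0.e+00  1.e-04 -1.e+00]
```

Call:
send_rows:
  targets:
    - [[0,-0.02,0],0,0.3]
    - [[0,-0.055,0],0,0.3]
    - [[0,-0.085,0],0,0.3]
    - [[0,-0.1,0],0,0.3]
    - [[-0.03,-0.1,0.0045],0,0.3]
    - [[-0.08,-0.1,0.012],0,0.3]
    - [[-0.14,-0.1,0.021],0,0.3]
    - [[-0.2,-0.1,0.03],0,0.3]
    - [[-0.25,-0.1,0.037],0,0.3]
    - [[-0.276,-0.1,0.0405],0,0.3]

```text
clock: 4.9
tcp_pos: [0.6071, -0.0229, 0.3068]
ee_rot: [0.464, -0.464, -0.533, 0.534]
force: [0.1, 0.3, -0.9]
gripper_width: 0.364
```

Call:
send_rows:
  targets:
    - [[0,0,0],0,0.3]
    - [[0,0,0],0,0.3]
    - [[0,0,0],0,0.3]

```text
clock: 5.28
tcp_pos: [0.6076, -0.0193, 0.3067]
ee_rot: [-0.463, 0.463, 0.534, -0.534]
force: [0.3, 0.3, -0.9]
gripper_width: 0.363
```

```bash
python3 - <<'E'
from h import *
s,R=st(); show(s,R); p=s['tcp_pos']
d=cam('wrist'); save(d,'w2'); P=cloud(d)
c=p[:2]
near=(np.hypot(P[...,0]-c[0],P[...,1]-c[1])<.035)
h=P[near][:,2]; print(np.percentile(h,[5,50,95]))
t=P[near&(P[...,2]>.140)&(P[...,2]<.155)]; print('die',len(t),cv2.minEnclosingCircle(t[:,:2].astype(np.float32)*1000),'tcp',c)
d=cam('side'); save(d,'s2')
E
```

```text
t 5.28 tcp [ 0.6076 -0.0193  0.3067] jaw ang 98.15 F [ 0.31  0.28 -0.91] M [0.09 0.05 0.02] w 0.363
tooly [-2.e-04  2.e-04 -1.e+00]
[0.00474416 0.22182499 0.24341862]
die 7062 ((597.7501831054688, -21.770076751708984), 31.823970794677734) tcp [ 0.60755621 -0.01929843]
```

View pics/w2.png

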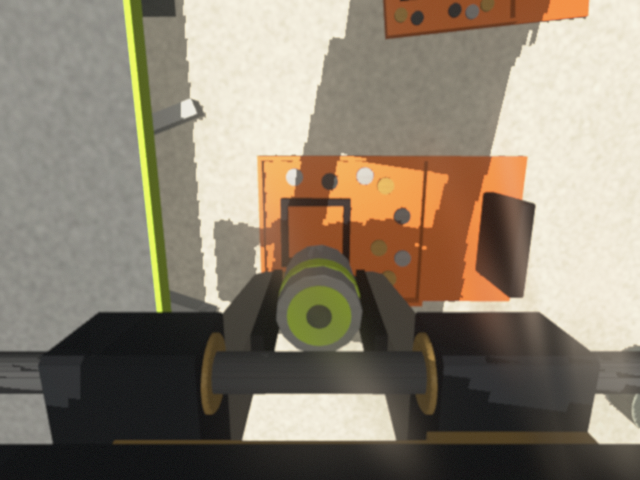

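View pics/s2.png

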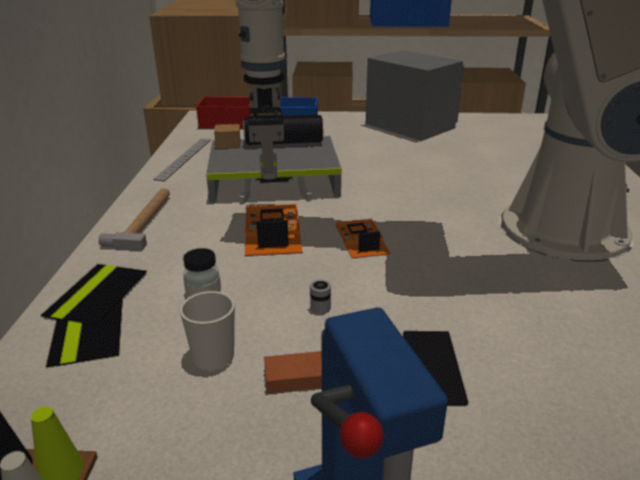

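Wrist view: the die is held upright (yellow top at (319,312)). The pocket rim's far edge corners are at about (282,199) and (350,199). I'll measure the die and pocket relative to each other in this one camera.

```bash
python3 - <<'E'
from h import *
s,R=st(); p=s['tcp_pos']; d=cam('wrist'); im=d['color']; 
hsv=cv2.cvtColor(im,cv2.COLOR_RGB2HSV)
y=cv2.inRange(hsv,(22,120,60),(42,255,255)); y[:275]=0; y[345:]=0; y[:,:280]=0; y[:,355:]=0
n,l,ss,c=cv2.connectedComponentsWithStats(y); i=1+ss[1:,4].argmax(); cs,_=cv2.findContours((l==i).astype(np.uint8),0,2)
k=max(cs,key=cv2.contourArea); e=cv2.fitEllipse(k); P=cloud(d)
zt=np.median(P[l==i][:,2]); print('ell',e,'z',zt)
print('die centre',ray(d,*e[0],zt),'tcp',p)
g=cv2.cvtColor(im,cv2.COLOR_RGB2GRAY)
cv2.imwrite('pics/wc2.png',cv2.resize(im[140:320,230:440,::-1],None,fx=3.8,fy=3.3,interpolation=cv2.INTER_CUBIC))
m=(hsv[...,2]<60)
for v in range(194,252,4): print(v,np.nonzero(m[v,270:365])[0]+270)
E
```

```text
ell ((318.6252136230469, 315.35064697265625), (58.1713981628418, 62.894813537597656), 85.79327392578125) z 0.14699674259365283
die centre [ 0.60637239 -0.0204772   0.14699674] tcp [ 0.60759336 -0.01934024  0.30666867]
194 []
198 []
202 [296 298 299 300 301 302 303 304 305 306 307 308 309 310 311 312 313 314
 315 316 317 318 319 320 321 322 323 324 325 326 327]
206 []
210 []
214 []
218 []
222 [348]
226 [344 345 346 347 348]
230 [344 345 346 347 348]
234 [344 345 346 347 348]
238 [344 345 346 347 348]
242 [344 345 346 347 348]
246 [344 345 346 347 348]
250 [344 345 346 347 348]
```

View pics/wc2.png

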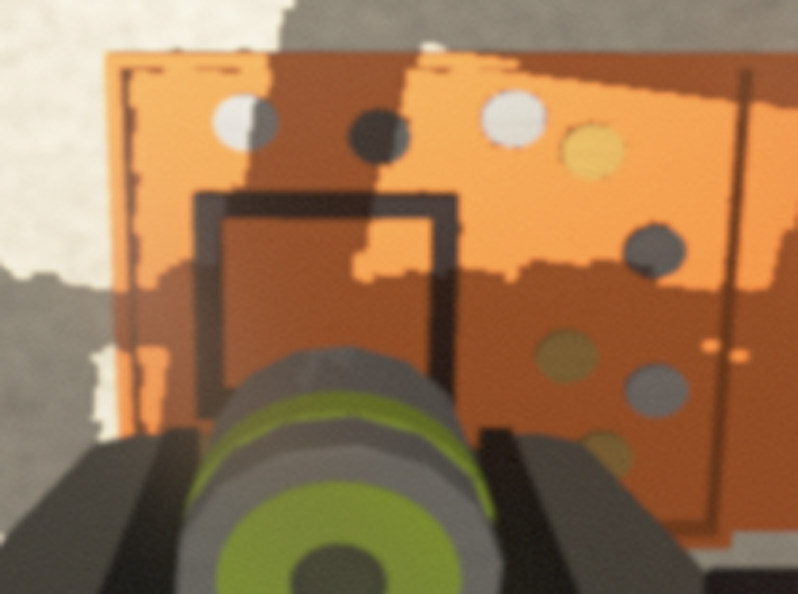

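```bash
python3 - <<'E'
from h import *
d=cam('wrist')
a=ray(d,281.5,198.5,.012)[:2]; b=ray(d,350.3,198.5,.012)[:2]; print(a,b,np.linalg.norm(a-b))
e=(a-b)/np.linalg.norm(a-b); print('ang x',np.degrees(np.arctan2(e[1],e[0])))
nrm=np.array([-e[1],e[0]]); print('pocket',(a+b)/2+.025*nrm,(a+b)/2-.025*nrm)
E
```

```text
[ 0.58388939 -0.05039421] [ 0.57697018 -0.00233025] 0.04855943840496044
ang x -81.80806683508288
pocket [ 0.60517469 -0.02279999] [ 0.55568488 -0.02992447]
```

Call:
send_rows:
  targets:
    - [[-0.002,0.02,0.001],0,0.3]
    - [[-0.002,0.045,0.001],0,0.3]
    - [[-0.002,0.065,0.001],0,0.3]
    - [[-0.002,0.075,0.001],0,0.3]
    - [[-0.002,0.08,0.001],0,0.3]
    - [[-0.002,0.08,0.001],0,0.3]

```text
clock: 6.22
tcp_pos: [0.607, -0.0225, 0.2268]
ee_rot: [-0.464, 0.464, 0.534, -0.534]
force: [-0.2, -0.2, -1.3]
gripper_width: 0.365
```

```bash
python3 - <<'E'
from h import *
s,R=st(); show(s,R)
d=cam('wrist'); cv2.imwrite('pics/wc3.png',cv2.resize(d['color'][120:360,180:460,::-1],None,fx=2.8,fy=2.5,interpolation=cv2.INTER_CUBIC))
E
```

```text
t 6.22 tcp [ 0.607  -0.0225  0.2268] jaw ang 98.08 F [-0.17 -0.21 -1.34] M [0.07 0.   0.01] w 0.365
tooly [ 1.e-04  0.e+00 -1.e+00]
```

View pics/wc3.png

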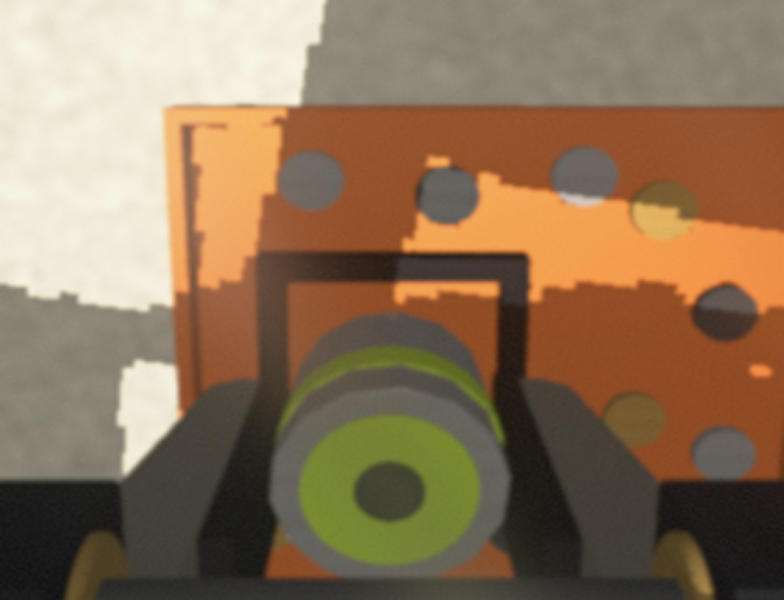

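```bash
python3 - <<'E'
from h import *
d=cam('wrist'); f=ray(d,180+392/2.8,120+313/2.5,.020); o=ray(d,180+393/2.8,120+255/2.5,.012); n=np.array([.990,.140])
print('foot centre',f[:2]+.017*n,'pocket',o[:2]+.025*n)
E
```

```text
foot centre [ 0.60744609 -0.0227873 ] pocket [ 0.60534564 -0.02290004]
```

Call:
send_rows:
  targets:
    - [[0,0.003,0.001],0,0.3]
    - [[0,0.007,0.001],0,0.3]
    - [[0,0.011,0.001],0,0.3]
    - [[0,0.014,0.001],0,0.3]
    - [[0,0.0155,0.001],0,0.3]
    - [[0,0.0155,0.001],0,0.3]

```text
clock: 7.08
tcp_pos: [0.6058, -0.0226, 0.211]
ee_rot: [0.464, -0.463, -0.534, 0.534]
force: [-0.3, 0.2, -1.4]
gripper_width: 0.362
```

```bash
python3 - <<'E'
from h import *
s,R=st(); show(s,R)
d=cam('wrist'); cv2.imwrite('pics/wc4.png',cv2.resize(d['color'][120:360,180:460,::-1],None,fx=2.8,fy=2.5,interpolation=cv2.INTER_CUBIC))
E
```

```text
t 7.08 tcp [ 0.6058 -0.0226  0.211 ] jaw ang 98.08 F [-0.28  0.2  -1.43] M [ 0.01 -0.04  0.  ] w 0.362
tooly [-3.e-04 -0.e+00 -1.e+00]
```

View pics/wc4.png

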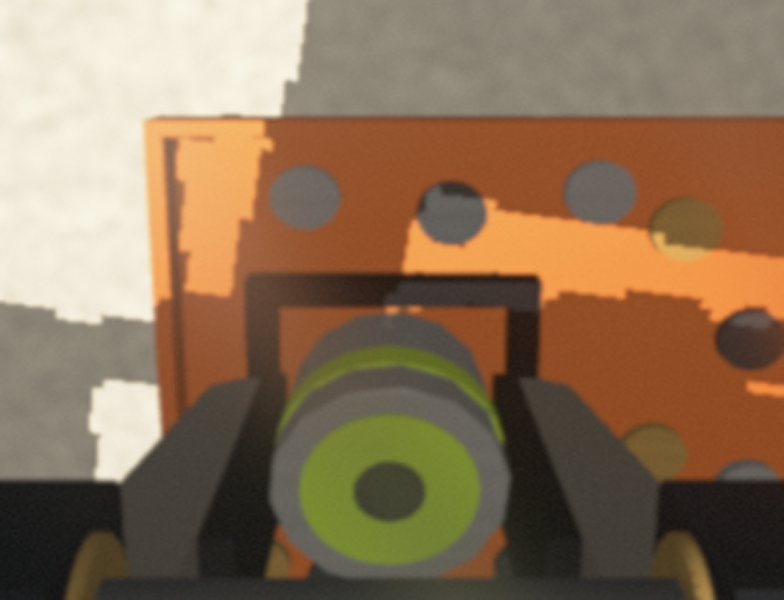

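The foot is 8 mm below the rim top with no contact force, so the die is inside the pocket. I'll set it down and let go.

Call:
send_rows:
  targets:
    - [[0,0.0005,0],0,0.3]
    - [[0,0.0005,0],0,0.37]
    - [[0,0.0005,0],0,0.42]
    - [[0,0.0005,0],0,0.55]
    - [[0,0.0005,0],0,0.6]
    - [[0,0.0005,0],0,0.6]
    - [[0,-0.015,0],0,0.6]
    - [[0,-0.04,0],0,0.6]
    - [[0,-0.07,0],0,0.6]
    - [[0,-0.09,0],0,0.6]

```text
clock: 8.38
tcp_pos: [0.6062, -0.0226, 0.3038]
ee_rot: [-0.463, 0.464, 0.534, -0.533]
force: [0.2, 0.4, 0.0]
gripper_width: 0.601
```

```bash
python3 - <<'E'
from h import *
s,R=st(); show(s,R)
d=cam('wrist'); save(d,'w5'); P=cloud(d)
t=P[(P[...,2]>.044)&(P[...,2]<.058)&(np.hypot(P[...,0]-.606,P[...,1]+.0226)<.028)]
print('die top z',np.median(t[:,2]),cv2.minEnclosingCircle(t[:,:2].astype(np.float32)*1000))
# tab
w=P[(P[...,2]>.052)&(P[...,2]<.07)&(np.hypot(P[...,0]-.59,P[...,1]-.102)<.045)]
print('tab',len(w),cv2.minAreaRect(w[:,:2].astype(np.float32)*1000))
E
```

```text
t 8.38 tcp [ 0.6062 -0.0226  0.3038] jaw ang 98.08 F [0.22 0.4  0.03] M [ 0.1   0.01 -0.05] w 0.601
tooly [ 2.2e-03 -1.0e-04 -1.0e+00]
die top z 0.050694333141432193 ((604.7769165039062, -23.93228530883789), 16.98138999938965)
tab 2162 ((587.443603515625, 99.9385986328125), (59.42850875854492, 11.280355453491211), 8.650663375854492)
```

View pics/w5.png

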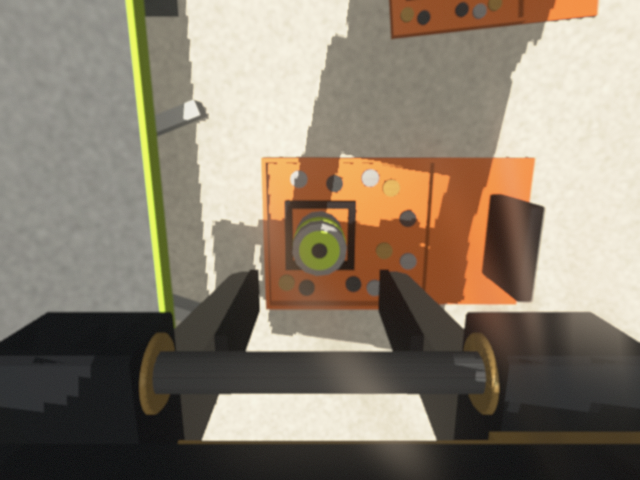

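The die stands in the pocket (top at z≈0.0507, and (319,250) is inside the rim). Next I'll measure the tray's lateral offset from the guide channel.

```bash
python3 - <<'E'
from h import *
z=np.load('top0.npz'); d={k:z[k] for k in z.files}
im=d['color']; P=cloud(d)
hsv=cv2.cvtColor(im,cv2.COLOR_RGB2HSV)
for (u0,v0) in((461,154),(473,230)):
    g=hsv[v0-8:v0+9,u0-9:u0+8]; print(hsv[v0-7:v0+8,u0-8:u0+7,2])
a=ray(d,461.2,154.2,.018)[:2]; b=ray(d,472.5,230.5,.018)[:2]; print('tips',a,b,np.linalg.norm(a-b)); m=(a+b)/2
ang=np.radians(8.2); xs=np.array([np.sin(ang),-np.cos(ang)]); ys=np.array([np.cos(ang),np.sin(ang)])
print('guide mid lat',m@ys,'ang',np.degrees(np.arctan2(*(a-b)[::-1])))
print('lip mid lat',np.array([.6098,-.1137])@ys,'lip long',np.array([.6098,-.1137])@xs,' guide tips long',m@xs)
for n,q in(('tray rect',[.600,.0332]),('tab',[.590,.1023]),('pocket',[.607,-.0201])): print(n,np.array(q)@ys,np.array(q)@xs)
E
```

```text
[[110 109 112 112 114 112 115 101  50  52  56  57  55  55  55]
 [109 108 110 111 113 111 112 103  50  55  53  53  56  54  55]
 [112 113 114 110 109 113 114 103  52  56  57  56  55  53  54]
 [111 116 115 111 110 114 110  93  66  61  59  55  57  55  56]
 [112 114 115 112 112 109  90  89  94  91  81  47  52  52  56]
 [112 112 113 115 106  74  60  90 107 107  95  41  46  46  48]
 [110 109 114 117 102  30  58 100 105 104  93  40  43  43  43]
 [112 112 116 119 102  30  70 110 108 105  93  43  45  42  44]
 [116 116 117 110  74  28  62  93 101 108  95  40  46  43  46]
 [113 113 113  97  35  24  39  52  63  77  69  38  42  42  44]
 [111 111 112 105  82  63  48  27  22  25  33  27  34  35  37]
 [111 111 113 112 109 100  94  89  85  65  39  31  25  26  28]
 [116 112 110 111 112 112 116 115 115  97  48  46  48  43  41]
 [114 110 107 108 112 113 114 113 114 102  49  55  55  50  50]
 [114 111 110 106 109 110 111 110 112 100  53  55  53  50  51]]
[[109 110 108 110 110 111 100  48  52  54  51  51  51  52  52]
 [113 112 111 108 110 111  99  48  51  52  53  56  51  47  45]
 [110 109 110 105 109 111  9
[... 456 characters left out ...]
84  47  52  55  52]
 [107 110 106 103  89  75  25  62  89  80  63  50  53  56  53]
 [107 108 108 107 112 100  73  89  85  49  51  52  51  57  54]
 [109 108 108 108 106 106 103 115 101  47  52  52  53  56  53]
 [110 109 109 111 108 109 108 112 102  50  51  50  55  52  54]
 [107 108 108 110 104 105 106 111  99  45  50  52  53  55  49]]
tips [ 0.68075217 -0.09335048] [ 0.53392575 -0.11387668] 0.1482542464957271
guide mid lat 0.5863513713978608 ang 7.958320670649552
lip mid lat 0.587348635845253 lip long 0.1995126812278366  guide tips long 0.1891783687897872
tray rect 0.5986010191436963 0.05271678935716838
tab 0.5985589161536693 -0.017103037535614957
pocket 0.5979273305935472 0.10647026500049211
```

Call:
send_rows:
  targets:
    - [[0.03,0,0],0,0.6]
    - [[0.075,0,0],0,0.6]
    - [[0.11,0,0],0,0.6]
    - [[0.125,0,0],0,0.6]
    - [[0.125,0,0],0,0.6]
    - [[0.125,0.02,0],0,0.6]
    - [[0.125,0.04,0],0,0.6]
    - [[0.125,0.04,0],0,0.6]

```text
clock: 9.43
tcp_pos: [0.5879, 0.0998, 0.26]
ee_rot: [0.464, -0.463, -0.533, 0.535]
force: [-0.1, -0.7, 0.9]
gripper_width: 0.6
```

```bash
python3 - <<'E'
from h import *
s,R=st(); show(s,R)
d=cam('wrist'); save(d,'w6'); P=cloud(d)
w=P[(P[...,2]>.052)&(P[...,2]<.07)&(np.hypot(P[...,0]-.59,P[...,1]-.102)<.045)]
print('tab',len(w),cv2.minAreaRect(w[:,:2].astype(np.float32)*1000))
E
```

```text
t 9.43 tcp [0.5879 0.0998 0.26  ] jaw ang 98.02 F [-0.13 -0.66  0.92] M [-0.01 -0.02 -0.01] w 0.6
tooly [-2.7e-03 -7.0e-04 -1.0e+00]
tab 2351 ((584.143798828125, 97.86775207519531), (56.04555892944336, 49.267093658447266), 52.38132095336914)
```

View pics/w6.png

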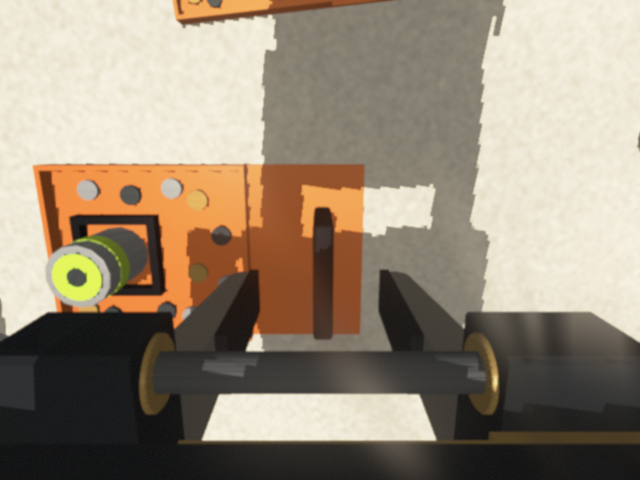

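Wrist view: the tab top is at about (322,272), between the fingers, and the tray is clear elsewhere. I'll lower and grip.

Call:
send_rows:
  targets:
    - [[0.001,0.015,-0.001],0,0.6]
    - [[0.001,0.03,-0.001],0,0.6]
    - [[0.001,0.04,-0.001],0,0.6]
    - [[0.001,0.044,-0.001],0,0.6]
    - [[0.001,0.044,-0.001],0,0.3]
    - [[0.001,0.044,-0.001],0,0.15]
    - [[0.001,0.044,-0.001],0,0.05]
    - [[0.001,0.044,-0.001],0,0.05]
    - [[0.001,0.044,-0.001],0,0.05]
    - [[0.001,0.044,-0.001],0,0.05]
  newtons: 35

```text
clock: 10.72
tcp_pos: [0.5892, 0.1022, 0.2174]
ee_rot: [-0.463, 0.464, 0.534, -0.534]
force: [-0.8, -0.0, 2.3]
gripper_width: 0.104
```

Call:
send_rows:
  targets:
    - [[0,0,0],0,0.05]
    - [[0,0,0],0,0.05]
    - [[0,0,0],0,0.05]
    - [[0,0,0],0,0.05]

```text
clock: 11.22
tcp_pos: [0.5892, 0.1022, 0.2174]
ee_rot: [-0.463, 0.464, 0.534, -0.534]
force: [-0.9, -1.9, 5.0]
gripper_width: 0.104
```

```bash
cat > chk.py <<'E'
from h import *
import sys
s,R=st(); show(s,R)
ang=np.radians(8.2); xs=np.array([np.sin(ang),-np.cos(ang),0]); ys=np.array([np.cos(ang),np.sin(ang),0])
print('F along push(outside on tool)',s['force']@xs,'lat',s['force']@ys,'tcp long',s['tcp_pos']@xs,'lat',s['tcp_pos']@ys)
d=cam('top'); save(d,sys.argv[1]+'t'); im=cv2.cvtColor(d['color'],cv2.COLOR_RGB2HSV)
o=cv2.inRange(im,(5,120,60),(18,255,255)); o[:140]=0;o[255:]=0;o[:,:330]=0;o[:,500:]=0
v,u=np.nonzero(o); print('orange u',u.min(),u.max(),'v',v.min(),v.max())
d=cam('side'); save(d,sys.argv[1]+'s'); cv2.imwrite('pics/'+sys.argv[1]+'sc.png',cv2.resize(d['color'][100:280,170:390,::-1],None,fx=3.6,fy=3.3,interpolation=cv2.INTER_CUBIC))
d=cam('wrist'); save(d,sys.argv[1]+'w')
E
python3 chk.py a
```

```text
t 11.22 tcp [0.5892 0.1022 0.2174] jaw ang 98.08 F [-0.88 -1.94  5.04] M [-0.16  0.18 -0.05] w 0.104
tooly [ 2.e-04 -0.e+00 -1.e+00]
F along push(outside on tool) 1.7939752464005552 lat -1.1515098547268288 tcp long -0.017137260895010806 lat 0.5978017823727029
orange u 348 444 v 162 225
```

View pics/at.png

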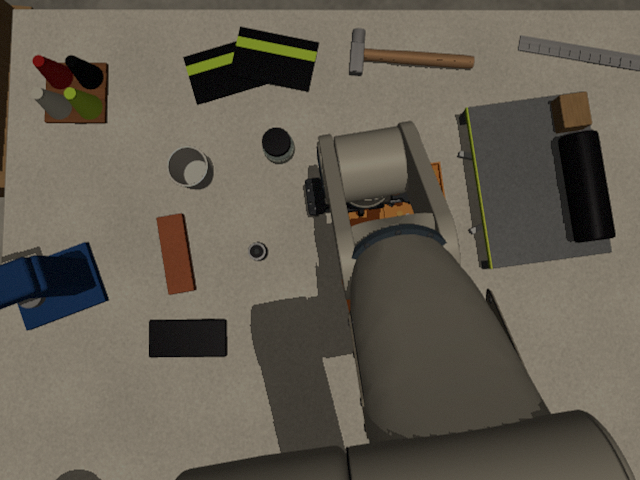

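View pics/aw.png

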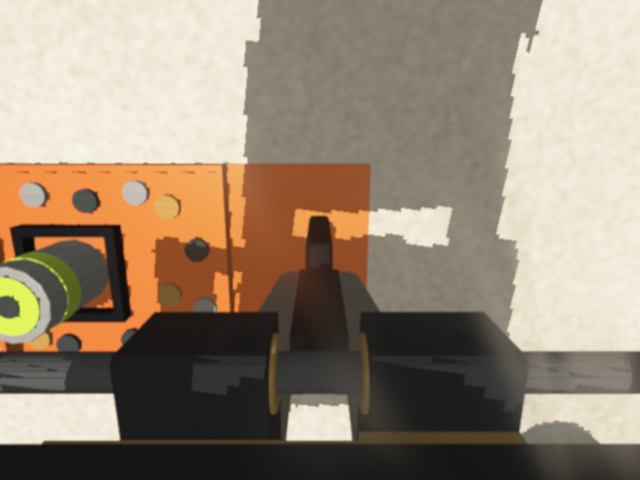

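Gripped at 9.6 mm (tab 10 mm), and the die stands in the pocket at (60,270) in the wrist view. I'll relieve the slight down-press and start sliding, with an 11.5 mm lateral correction.

Call:
send_rows:
  targets:
    - [[0,-0.0007,0],0,0.05]
    - [[-0.002,-0.0007,0.001],0,0.05]
    - [[-0.005,-0.0007,0.003],0,0.05]
    - [[-0.009,-0.0007,0.0055],0,0.05]
    - [[-0.013,-0.0007,0.008],0,0.05]
    - [[-0.017,-0.0007,0.01],0,0.05]
    - [[-0.021,-0.0007,0.0115],0,0.05]
    - [[-0.024,-0.0007,0.0115],0,0.05]
    - [[-0.025,-0.0007,0.0115],0,0.05]
    - [[-0.025,-0.0007,0.0115],0,0.05]

```text
clock: 12.62
tcp_pos: [0.5813, 0.0758, 0.2178]
ee_rot: [0.464, -0.464, -0.534, 0.534]
force: [-0.5, -0.7, -5.2]
gripper_width: 0.106
```

```bash
python3 chk.py b
```

```text
t 12.62 tcp [0.5813 0.0758 0.2178] jaw ang 98.07 F [-0.49 -0.7  -5.2 ] M [ 0.32 -0.01 -0.01] w 0.106
tooly [-2.e-04 -2.e-04 -1.e+00]
F along push(outside on tool) 0.62440349833509 lat -0.5875017658391539 tcp long 0.007919188272100528 lat 0.58613472736583
orange u 370 454 v 166 230
```

View pics/bsc.png

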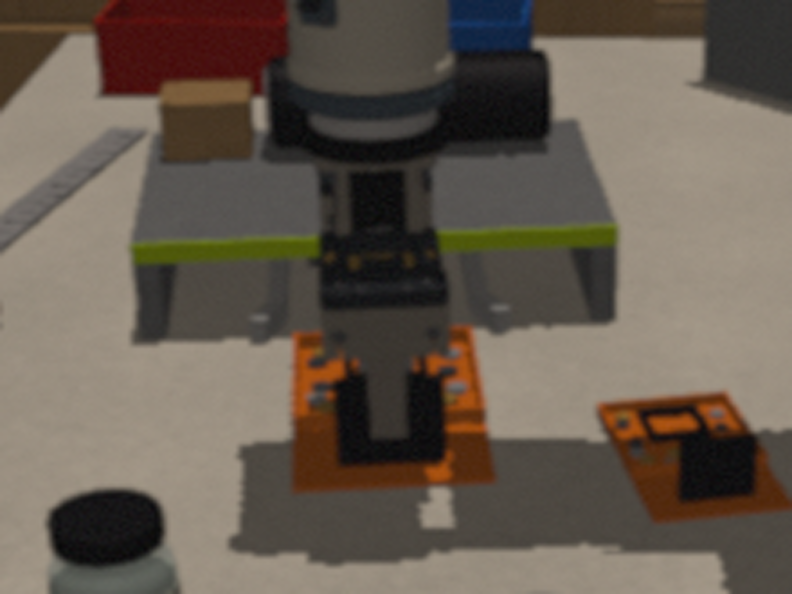

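View pics/bt.png

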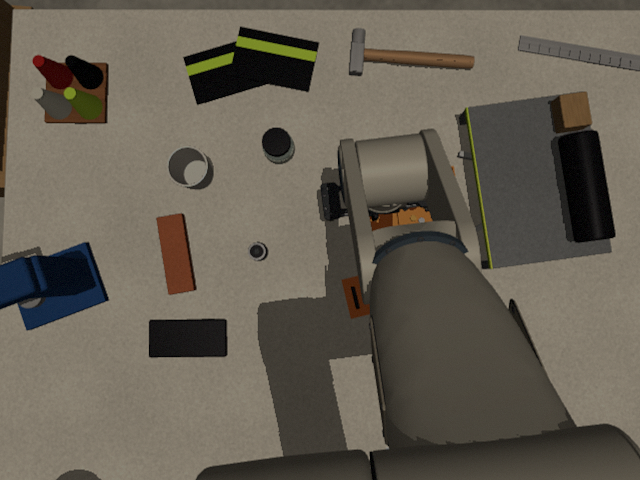

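Fz is -5.2 N, so my raise is now unloading the tray. I'll bring it back down by 0.5 mm before going on.

Call:
send_rows:
  targets:
    - [[0,0.0003,0],0,0.05]
    - [[0,0.0005,0],0,0.05]
    - [[0,0.0005,0],0,0.05]
    - [[0,0.0005,0],0,0.05]

```text
clock: 13.28
tcp_pos: [0.5813, 0.076, 0.2175]
ee_rot: [-0.464, 0.464, 0.534, -0.534]
force: [-0.2, 0.3, -3.0]
gripper_width: 0.107
```

Call:
send_rows:
  targets:
    - [[0,0.0003,0],0,0.05]
    - [[0,0.0004,0],0,0.05]
    - [[0,0.0004,0],0,0.05]

```text
clock: 13.65
tcp_pos: [0.5813, 0.076, 0.2174]
ee_rot: [-0.464, 0.464, 0.534, -0.534]
force: [-3.3, 1.4, 4.6]
gripper_width: 0.107
```

Call:
send_rows:
  targets:
    - [[-0.002,-0.0001,0],0,0.05]
    - [[-0.005,-0.0001,0],0,0.05]
    - [[-0.009,-0.0001,0],0,0.05]
    - [[-0.013,-0.0001,0],0,0.05]
    - [[-0.017,-0.0001,0],0,0.05]
    - [[-0.021,-0.0001,0],0,0.05]
    - [[-0.025,-0.0001,0],0,0.05]
    - [[-0.028,-0.0001,0],0,0.05]
    - [[-0.03,-0.0001,0],0,0.05]
    - [[-0.03,-0.0001,0],0,0.05]

```text
clock: 14.9
tcp_pos: [0.586, 0.0463, 0.2174]
ee_rot: [-0.463, 0.464, 0.534, -0.534]
force: [-0.5, 3.1, 3.0]
gripper_width: 0.104
```

```bash
python3 chk.py c
```

```text
t 14.9 tcp [0.586  0.0463 0.2174] jaw ang 98.07 F [-0.51  3.08  2.97] M [ 0.57  0.11 -0.02] w 0.104
tooly [ 1.3e-03  3.0e-04 -1.0e+00]
F along push(outside on tool) -3.1190848299683602 lat -0.06791770354525041 tcp long 0.0377854435954106 lat 0.5865654776416556
orange u 395 452 v 204 224
```

View pics/csc.png

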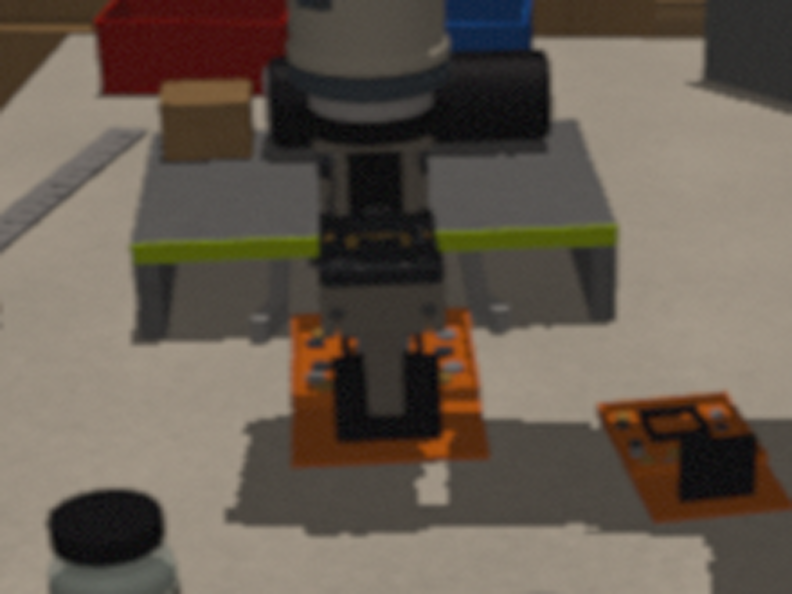

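View pics/cw.png

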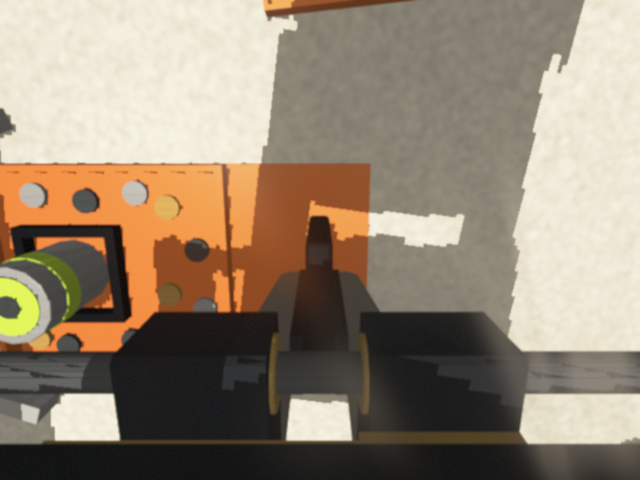

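Side crop: the tray's leading corners (291/471 at row 315) sit midway between the guide tips (260/500), mid 381 against 380. Drag is 3.1 N and lateral force about 0. I'll go on into the channel.

Call:
send_rows:
  targets:
    - [[-0.002,0,0],0,0.05]
    - [[-0.005,0,0],0,0.05]
    - [[-0.008,0,0],0,0.05]
    - [[-0.012,0,0],0,0.05]
    - [[-0.016,0,0],0,0.05]
    - [[-0.019,0,0],0,0.05]
    - [[-0.022,0,0],0,0.05]

```text
clock: 15.92
tcp_pos: [0.5887, 0.0248, 0.2174]
ee_rot: [-0.464, 0.464, 0.534, -0.534]
force: [-0.6, 7.3, 4.4]
gripper_width: 0.109
```

Call:
send_rows:
  targets:
    - [[-0.003,0,0],0,0.05]
    - [[-0.006,0,0],0,0.05]
    - [[-0.009,0,0],0,0.05]
    - [[-0.012,0,0],0,0.05]
    - [[-0.015,0,0],0,0.05]

```text
clock: 16.55
tcp_pos: [0.5908, 0.01, 0.2174]
ee_rot: [-0.464, 0.463, 0.534, -0.534]
force: [-1.0, 7.5, 5.4]
gripper_width: 0.11
```

```bash
python3 chk.py d
```

```text
t 16.55 tcp [0.5908 0.01   0.2174] jaw ang 98.07 F [-1.04  7.46  5.44] M [1.16 0.28 0.03] w 0.11
tooly [ 3.e-04  7.e-04 -1.e+00]
F along push(outside on tool) -7.533881982806092 lat 0.0320476098825556 tcp long 0.07441392654478966 lat 0.5861758782264004
orange u 424 476 v 201 218
```

View pics/dw.png

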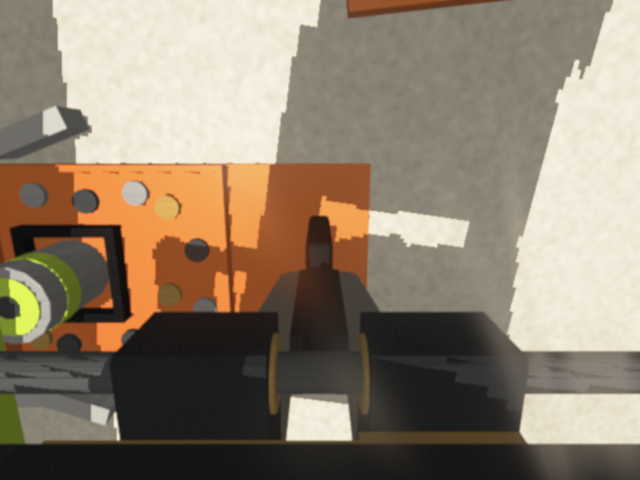

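View pics/dsc.png

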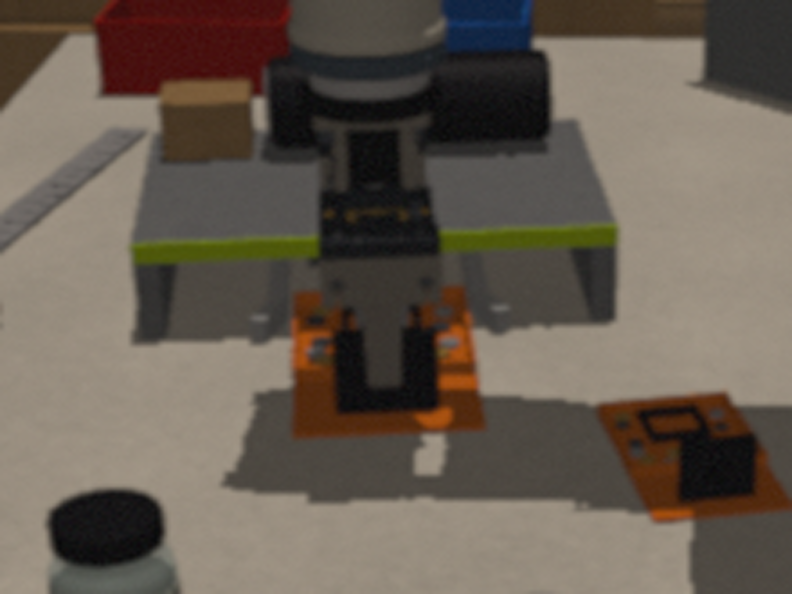

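Call:
send_rows:
  targets:
    - [[0,-0.0001,0],0,0.05]
    - [[-0.002,-0.0002,0],0,0.05]
    - [[-0.004,-0.0002,0],0,0.05]
    - [[-0.006,-0.0002,0],0,0.05]
    - [[-0.008,-0.0002,0],0,0.05]
    - [[-0.01,-0.0002,0],0,0.05]

```text
clock: 17.45
tcp_pos: [0.5921, -0.0, 0.2174]
ee_rot: [-0.464, 0.463, 0.534, -0.534]
force: [-0.7, 7.2, 5.1]
gripper_width: 0.107
```

```bash
python3 - <<'E'
from h import *
s,R=st(); show(s,R)
E
```

```text
t 17.45 tcp [ 0.5921 -0.      0.2174] jaw ang 98.07 F [-0.66  7.2   5.1 ] M [ 1.05  0.11 -0.02] w 0.107
tooly [-0.e+00  5.e-04 -1.e+00]
```

Call:
send_rows:
  targets:
    - [[0,-0.0002,0],0,0.05]
    - [[-0.002,-0.0003,0],0,0.05]
    - [[-0.004,-0.0003,0],0,0.05]
    - [[-0.006,-0.0003,0],0,0.05]
    - [[-0.008,-0.0003,0],0,0.05]
    - [[-0.01,-0.0003,0],0,0.05]

```text
clock: 18.2
tcp_pos: [0.5934, -0.0105, 0.2174]
ee_rot: [0.464, -0.463, -0.534, 0.534]
force: [-1.2, 3.9, -1.1]
gripper_width: 0.105
```

Drag is now about 4 N with the tray unloaded from pressing. The die has passed under the lip, so I'll check and get a baseline view of the ball behind the shelf.

```bash
python3 chk.py e; python3 - <<'E'
import cv2
im=cv2.imread('pics/et.png')[80:300,420:640]; cv2.imwrite('pics/etc.png',cv2.resize(im,None,fx=2.7,fy=2.7,interpolation=cv2.INTER_CUBIC))
E
```

```text
t 18.2 tcp [ 0.5934 -0.0105  0.2174] jaw ang 98.08 F [-1.17  3.88 -1.1 ] M [ 0.53 -0.01  0.05] w 0.105
tooly [-5.e-04 -1.e-04 -1.e+00]
F along push(outside on tool) -4.004953956630718 lat -0.6062293141018966 tcp long 0.0950185894205094 lat 0.585821469366851
orange u 400 478 v 173 229
```

View pics/etc.png

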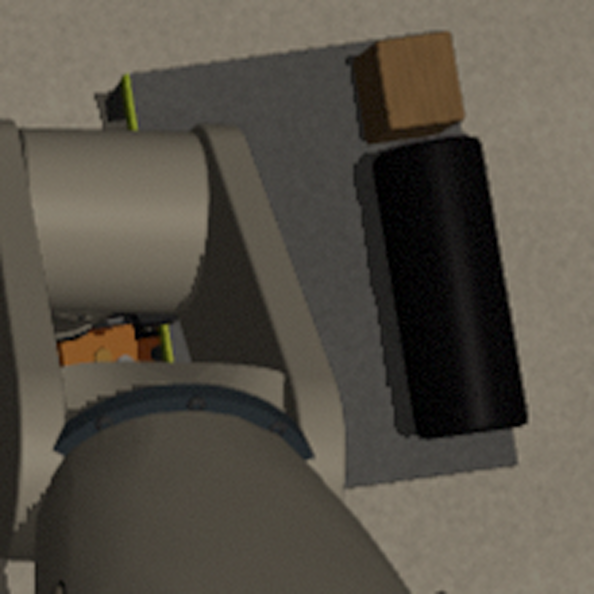

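View pics/esc.png

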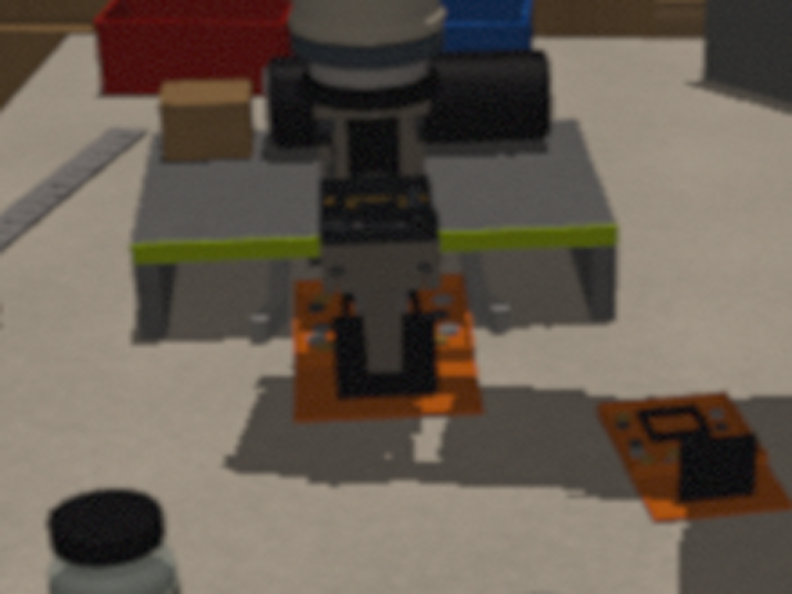

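View pics/ew.png

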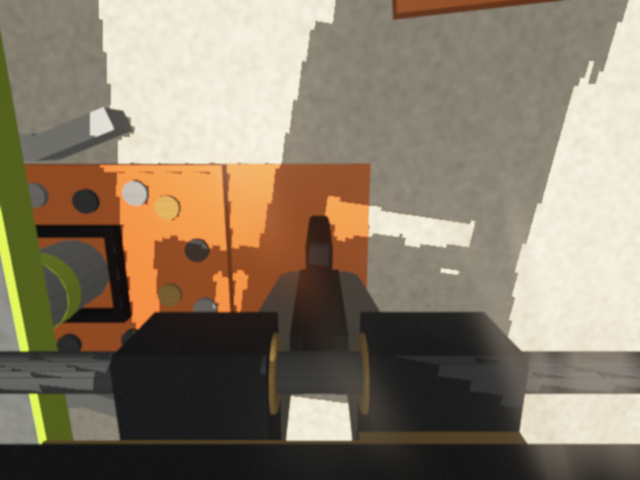

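The die passed under the lip still upright, with lateral force about 0. The ball isn't visible from above, so I'll feel for the buffer in small steps (baseline drag about 4 N).

Call:
send_rows:
  targets:
    - [[-0.001,0.0001,0],0,0.05]
    - [[-0.002,0.0001,0],0,0.05]
    - [[-0.0035,0.0001,0],0,0.05]
    - [[-0.005,0.0001,0],0,0.05]
    - [[-0.006,0.0001,0],0,0.05]

```text
clock: 18.98
tcp_pos: [0.5943, -0.0163, 0.2174]
ee_rot: [0.464, -0.464, -0.534, 0.534]
force: [-1.2, 2.0, -2.1]
gripper_width: 0.107
```

Call:
send_rows:
  targets:
    - [[-0.001,0,0],0,0.05]
    - [[-0.002,0,0],0,0.05]
    - [[-0.003,0,0],0,0.05]

```text
clock: 19.35
tcp_pos: [0.5948, -0.0192, 0.2175]
ee_rot: [0.464, -0.464, -0.534, 0.534]
force: [-0.4, 2.1, -3.1]
gripper_width: 0.109
```

Call:
send_rows:
  targets:
    - [[-0.001,0.0001,0],0,0.05]
    - [[-0.002,0.0002,0],0,0.05]
    - [[-0.003,0.0002,0],0,0.05]

```text
clock: 19.73
tcp_pos: [0.5953, -0.0221, 0.2174]
ee_rot: [-0.464, 0.464, 0.534, -0.534]
force: [-1.2, 2.9, -1.2]
gripper_width: 0.11
```

Call:
send_rows:
  targets:
    - [[-0.001,0,0],0,0.05]
    - [[-0.002,0,0],0,0.05]

```text
clock: 19.98
tcp_pos: [0.5956, -0.0241, 0.2174]
ee_rot: [-0.463, 0.464, 0.534, -0.534]
force: [-0.3, 3.3, -0.6]
gripper_width: 0.109
```

Call:
send_rows:
  targets:
    - [[-0.001,0,0],0,0.05]
    - [[-0.002,0,0],0,0.05]

```text
clock: 20.23
tcp_pos: [0.5959, -0.0261, 0.2174]
ee_rot: [-0.464, 0.464, 0.534, -0.534]
force: [-1.1, 4.3, 0.3]
gripper_width: 0.107
```

Call:
send_rows:
  targets:
    - [[-0.001,0,0],0,0.05]
    - [[-0.002,0,0],0,0.05]

```text
clock: 20.48
tcp_pos: [0.5961, -0.0281, 0.2174]
ee_rot: [-0.464, 0.464, 0.534, -0.534]
force: [0.0, 4.8, 1.8]
gripper_width: 0.108
```

Call:
send_rows:
  targets:
    - [[-0.001,-0.0001,0],0,0.05]
    - [[-0.002,-0.0001,0],0,0.05]

```text
clock: 20.72
tcp_pos: [0.5964, -0.0301, 0.2174]
ee_rot: [-0.464, 0.464, 0.534, -0.534]
force: [-1.1, 4.3, 1.0]
gripper_width: 0.106
```

Call:
send_rows:
  targets:
    - [[-0.001,0,0],0,0.05]
    - [[-0.002,0,0],0,0.05]

```text
clock: 20.98
tcp_pos: [0.5966, -0.0321, 0.2174]
ee_rot: [0.464, -0.464, -0.534, 0.534]
force: [0.0, 4.2, 0.8]
gripper_width: 0.106
```

Call:
send_rows:
  targets:
    - [[-0.001,0,0],0,0.05]
    - [[-0.002,0,0],0,0.05]

```text
clock: 21.22
tcp_pos: [0.5969, -0.0341, 0.2174]
ee_rot: [-0.464, 0.464, 0.534, -0.534]
force: [-0.3, 4.5, 0.4]
gripper_width: 0.106
```

Call:
send_rows:
  targets:
    - [[-0.001,0,0],0,0.05]
    - [[-0.002,0,0],0,0.05]

```text
clock: 21.48
tcp_pos: [0.597, -0.0354, 0.2174]
ee_rot: [-0.464, 0.463, 0.534, -0.534]
force: [-2.4, 11.7, 2.8]
gripper_width: 0.107
```

A clear jump to 11.7 N at tcp y≈-0.0346 (lead about 85 mm behind the lip) means the buffer has been met. I'll press gently.

Call:
send_rows:
  targets:
    - [[-0.0005,0,0],0,0.05]
    - [[-0.001,0,0],0,0.05]
    - [[-0.001,0,0],0,0.05]

```text
clock: 21.85
tcp_pos: [0.5971, -0.0362, 0.2174]
ee_rot: [-0.464, 0.463, 0.534, -0.534]
force: [-2.4, 11.2, 3.1]
gripper_width: 0.103
```

```bash
python3 chk.py f
```

```text
t 21.85 tcp [ 0.5971 -0.0362  0.2174] jaw ang 98.07 F [-2.45 11.15  3.08] M [1.64 0.19 0.08] w 0.103
tooly [-8.0e-04  1.3e-03 -1.0e+00]
F along push(outside on tool) -11.386035138367848 lat -0.8296783111056891 tcp long 0.12097796190230209 lat 0.5857865112382324
orange u 413 479 v 171 227
```

Call:
send_rows:
  targets:
    - [[-0.0007,-0.0001,0],0,0.05]
    - [[-0.0014,-0.0001,0],0,0.05]
    - [[-0.0021,-0.0001,0],0,0.05]
    - [[-0.0028,-0.0001,0],0,0.05]
    - [[-0.0028,-0.0001,0],0,0.05]

```text
clock: 22.62
tcp_pos: [0.5974, -0.039, 0.2174]
ee_rot: [-0.464, 0.463, 0.534, -0.534]
force: [-1.9, 10.8, 1.5]
gripper_width: 0.104
```

```bash
python3 chk.py g; python3 - <<'E'
import cv2
im=cv2.imread('pics/gs.png')[90:200,180:380]; cv2.imwrite('pics/gsd.png',cv2.resize(im,None,fx=4,fy=4,interpolation=cv2.INTER_CUBIC))
E
```

```text
t 22.62 tcp [ 0.5974 -0.039   0.2174] jaw ang 98.08 F [-1.88 10.77  1.54] M [1.56 0.16 0.09] w 0.104
tooly [-0.001   0.0012 -1.    ]
F along push(outside on tool) -10.929049600725804 lat -0.32488181700669605 tcp long 0.1238144163888065 lat 0.5857245776308821
orange u 415 479 v 171 227
```

View pics/gt.png

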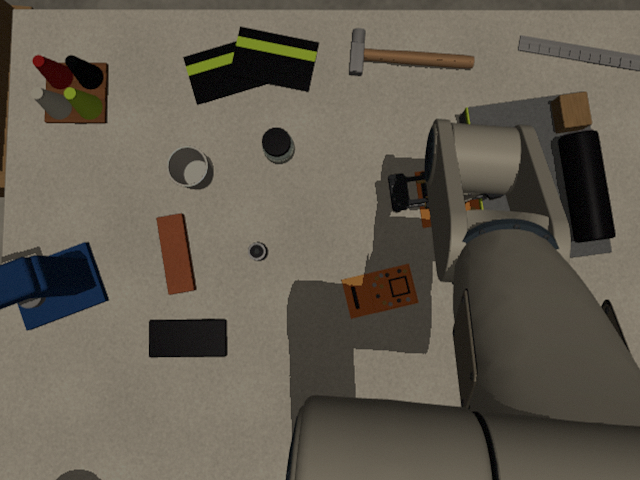

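Call:
send_rows:
  targets:
    - [[-0.0004,0,0],0,0.05]
    - [[-0.0008,0,0],0,0.05]
    - [[-0.0008,0,0],0,0.05]

```text
clock: 23.15
tcp_pos: [0.5975, -0.0398, 0.2174]
ee_rot: [-0.464, 0.463, 0.534, -0.534]
force: [-1.5, 10.8, 2.2]
gripper_width: 0.103
```

```bash
python3 chk.py i
```

```text
t 23.15 tcp [ 0.5975 -0.0398  0.2174] jaw ang 98.07 F [-1.46 10.83  2.21] M [1.62 0.19 0.11] w 0.103
tooly [-0.001   0.0012 -1.    ]
F along push(outside on tool) -10.926004098570147 lat 0.10338150409095051 tcp long 0.12460594681123788 lat 0.5857063622746707
orange u 415 479 v 171 227
```

View pics/isc.png

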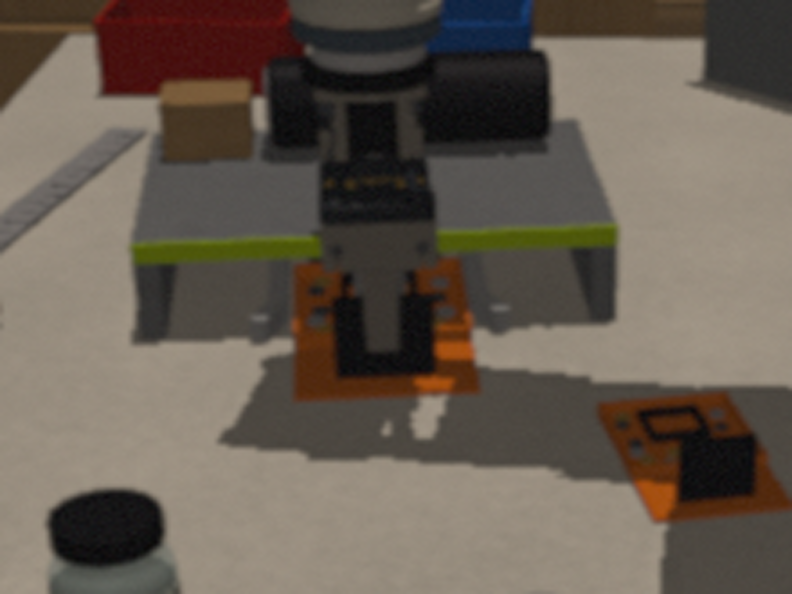

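View pics/iw.png

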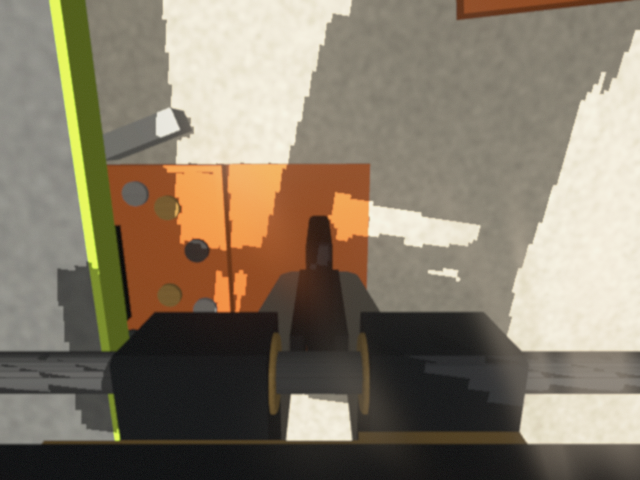

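About 5.2 mm pressed, with force steady at 11 N. The tray is straight, and lateral force is about 0. I'll relieve the push, release and rise straight up.

Call:
send_rows:
  targets:
    - [[0.0003,0,0],0,0.05]
    - [[0.0005,0,0],0,0.05]
    - [[0.0005,0,0],0,0.12]
    - [[0.0005,0,0],0,0.2]
    - [[0.0005,0,0],0,0.35]
    - [[0.0005,0,0],0,0.45]
    - [[0.0005,0,0],0,0.45]

```text
clock: 24.18
tcp_pos: [0.5978, -0.0402, 0.2175]
ee_rot: [-0.463, 0.464, 0.534, -0.534]
force: [0.7, -0.5, -0.0]
gripper_width: 0.445
```

Call:
send_rows:
  targets:
    - [[0,-0.01,0],0,0.45]
    - [[0,-0.03,0],0,0.45]
    - [[0,-0.06,0],0,0.45]
    - [[0,-0.1,0],0,0.45]
    - [[0,-0.14,0],0,0.45]
    - [[0.03,-0.16,0],0,0.45]
    - [[0.08,-0.16,0],0,0.45]
    - [[0.13,-0.16,0],0,0.45]
    - [[0.16,-0.16,0],0,0.45]
    - [[0.16,-0.16,0],0,0.45]

```text
clock: 25.42
tcp_pos: [0.5749, 0.1201, 0.3791]
ee_rot: [-0.462, 0.463, 0.535, -0.534]
force: [0.4, -0.4, -0.2]
gripper_width: 0.448
```

```bash
python3 chk.py j
```

```text
t 25.43 tcp [0.5749 0.1201 0.3791] jaw ang 98.24 F [ 0.43 -0.45 -0.24] M [ 0.04 -0.01  0.04] w 0.448
tooly [ 1.6e-03  5.0e-04 -1.0e+00]
F along push(outside on tool) 0.5039485310844537 lat 0.3660134066574796 tcp long -0.036855386383181525 lat 0.586125220731665
orange u 442 480 v 163 222
```

View pics/jsc.png

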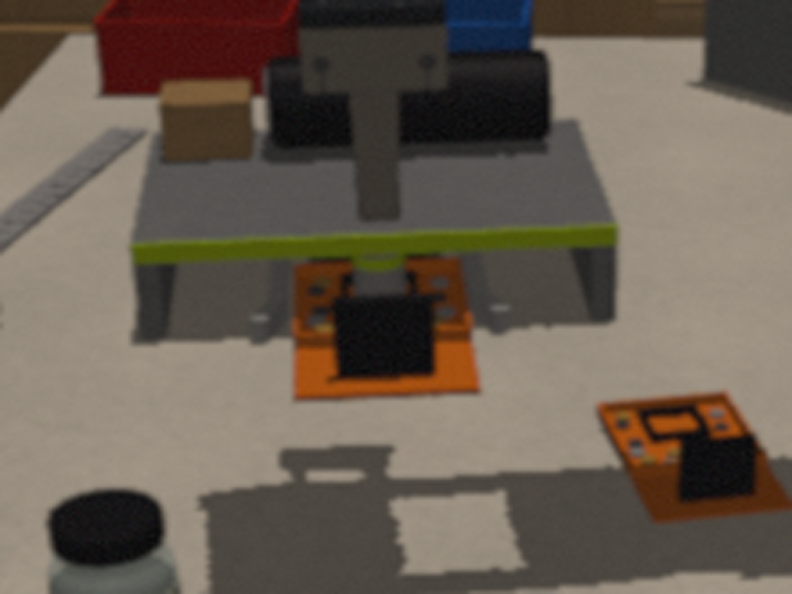

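View pics/jw.png

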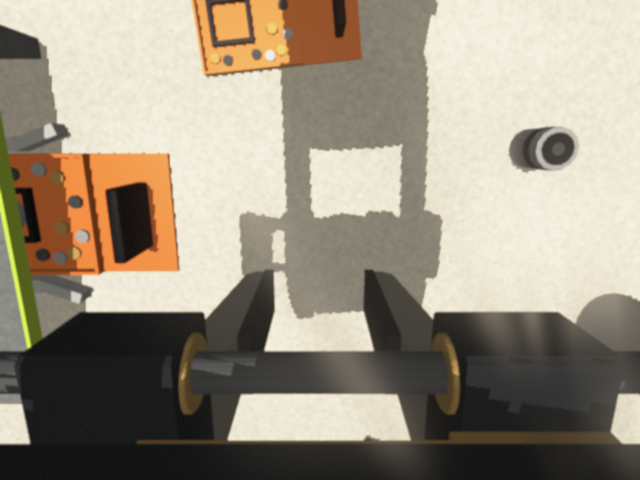

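View pics/js.png

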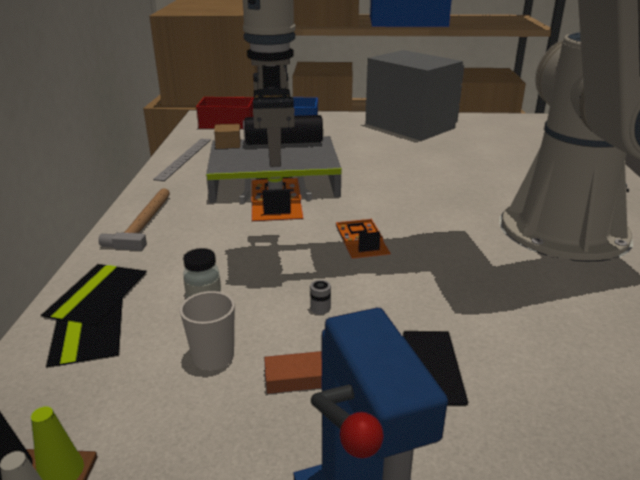

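```bash
python3 - <<'E'
from h import *
d=cam('top'); z=np.load('top0.npz')
for im in(z['color'],d['color']):
    h=cv2.cvtColor(im,cv2.COLOR_RGB2HSV); y=cv2.inRange(h,(20,90,50),(42,255,255)); y[:,:500]=0
    n,l,s,c=cv2.connectedComponentsWithStats(y); print([ (s[i].tolist(),ray(d,*c[i],.02).round(3)) for i in range(1,n) if s[i,4]>3])
P=cloud(d); w=P[(P[...,2]>.052)&(P[...,2]<.066)&(np.hypot(P[...,0]-.598,P[...,1]+.038)<.045)]
if len(w)>20: print('tab',cv2.minAreaRect(w[:,:2].astype(np.float32)*1000),len(w))
im=cv2.resize(d['color'][80:300,420:640,::-1],None,fx=2.7,fy=2.7,interpolation=cv2.INTER_CUBIC); cv2.imwrite('pics/kt.png',im)
E
```

```text
[]
[]
```

View pics/kt.png

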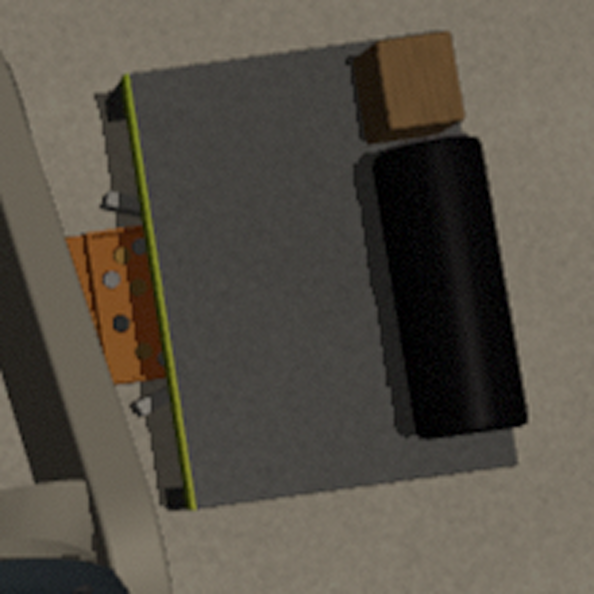

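The tray sits straight in the channel, centred between the guide mouths (crop (112,203) and (143,405)). The ball is hidden by the shelf from every camera, so the press depth rests on force and position. I'll hand in.

```bash
python3 -c "
from workcell import robot; print(robot.close_job())"
```

```text
the job is handed in; nothing more can be done
None
```

I stood the yellow-banded die in the tray pocket and let go of it. I then slid the tray between the guides under the shelf until it met the buffer, pressed that back about 5 mm, released and backed off. The job was handed in at about 25 s.

**Final checks**
- **Die:** after I let go, its top measured 50.7 mm above the table (50 mm expected). In the last side view its band shows upright in the pocket under the lip.
- **Guides:** lateral force stayed within about 1 N in the guides, and the tray sits straight between the guide mouths.
- **Buffer:** contact came with the leading edge about 85 mm behind the lip. The force jumped from 4.5 N to 11.7 N, then held at about 11 N while the buffer yielded. From the arm's travel I estimate 5.2 mm pressed, give or take about 0.7 mm.
- **Everything else:** the black die and the other objects look unmoved.

**Not confirmed, or not as intended**
- **Ball on the buffer's tail:** it is hidden from the top camera and I did not see it in the other views. The press depth therefore rests on force and travel alone.
- **Slide start:** early on, in front of the shelf, I raised the gripper slightly too much. It pulled up on the tray with about 5 N, against a loaded weight of roughly 6 N, and the drag fell to under 1 N. The gripper rose only about 0.4 mm and I lowered it at once. I cannot rule out that the tray's tab end was barely off the table for that stretch.
- **In the guides:** drag was about 7.5 N for a short stretch while the gripper pressed down with about 5 N. It fell back to about 4 N once I eased that off.

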